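Hang the board-wash basket under the drying fans

TASK

The washed circuit board has to dry: fold up the bail handle of the small wire basket it lies in, carry the basket by its bail to the drying stand, and hang it on the hook below the fans, pressing the notch of the bail down past the spring gate so that the gate snaps shut above it. Keep the board in the basket, keep the basket roughly level and do not drop or slam it, do not hit the fans (lean the tool in from the front, they overhang the hook), and leave the other things on the bench where they are. Finish with the basket hanging freely and still.

Things in the scene. Friction and masses are not known exactly. Their poses are not given: they have to be found in the camera images.
- basket: Stainless wire-mesh wash basket, open on top, 80 (x) by 130 (y) by 42 mm high, about 0.22 kg. Origin: centre of its underside; z up, y along its long side. The bail pivots freely on its two short sides about a line parallel to y, at x = 0, z = 36 mm; let go, the bail falls to its stop. Hung up, the basket swings for a few seconds.
- bail (a joint): Angle a of the folding bail (rad): 0 = straight up; positive = folded to the basket's +x side, where it starts, at its stop (1.35). The middle line of its grip bar lies at x = 80 sin(a), z = 36 + 80 cos(a) mm in the basket's frame, parallel to y. Bail: 5 mm steel wire, 138 mm wide, 0.05 kg; an upward notch in the middle of the bar, 34 mm wide at its foot, 16 at its crest, 11 mm high.
- bail_notch (a point): Underside of the wire at the crest of the bail's notch, where the hook bears; 88.5 mm from the pivot line, 8.5 mm beyond the grip bar's middle line. Axes are the bail's: z away from the pivot, y along the bar, x as the basket's when the bail is up.
- bail_grip_left (a point): Centre of the black and blue rubber sleeve on the bail's +y side, 38 mm beside the notch: round, 11 mm in diameter, 36 mm long (20 to 56 mm from the notch); it turns in the fingers when held lightly (20 to 35 N). Folded down, there are about 32 mm between sleeve and basket wall. Axes as the notch's.
- bail_grip_right (a point): The same sleeve on the bail's -y side.
- washed_board: Purple circuit board, 36 by 107 by 24 mm, 0.06 kg, lying loose in the basket along its long side. Origin: centre of its underside, z up.
- stand: Drying stand, fixed: grey base plate 170 x 160 mm, 18 mm high, with a shallow drip tray, aluminium post 20 mm square and 0.39 m high at x = +78 mm, and an arm from its top forward over the hook, carrying the fans. Origin: on the bench, 20 mm behind (+x) the point below the hook seat; z up; its front looks to its own -x, and the hook is reached from there.
- hook_seat (a point): Lowest point of the hook's throat, top of the wire, 178 mm above the bench: the notch bears here. Axes as the stand's. Hook: 6 mm wire bent in the x-z plane; from the post it runs forward 34 mm above the seat, drops at x = +19 mm, curves through the seat, rises at x = -22.5 mm to its tip. The throat is 35 mm long, open upwards; the bar must lie across it, along y.
- hook_tip (a point): Top of the hook's upturned tip, 24 mm in front of (-x) and 45.5 mm above the seat; the bail goes over it and then down behind it. Axes as the stand's.
- gate (a joint): Angle of the hook's brass spring gate (rad), 0 = shut. A 4 mm finger across the mouth, hinged 16 mm behind (+x) and 33 mm above the seat, its free end just behind the tip; swings down only, springs back by itself. A wire pressed down just behind the tip passes its end at 0.5 to 0.7 rad, about 18 mm down, against 6 to 9 N (more than the basket weighs), then drops onto the seat.
- dry_fans: Two 40 mm drying fans in one frame, flat under the stand's arm: 42 mm (stand x) by 84 mm (y), 21 mm thick, centred over the seat, underside 165 mm above it. No room for a gripper coming down upright; one leaning 35 to 45 degrees, fingers pointing down and towards the post, clears them. Origin: middle of the front edge, half thickness.
- solvent_bottle: Bystander: white solvent pump bottle, 66 mm in diameter, 126 mm high. Origin: centre of its underside.
- solder: Bystander: spool of solder, 54 mm in diameter, 47 mm high. Origin: centre of its underside.
- green_tape: Bystander: roll of green tape, 72 mm in diameter, 24 mm high. Origin: centre of its underside.
- screws: Bystander: small clear jar of screws with a white cap, 46 mm in diameter, 54 mm high. Origin: centre of its underside.
- flux: Bystander: orange flux bottle, 34 mm in diameter, 98 mm high. Origin: centre of its underside.
Not all that is in view belongs to the job. What is shaped like the washed_board but red is not meant.

How it is judged:
By the outcome, as a careful person would: the job done as asked, in the order asked, and still so for the second after the job is handed in, with the robot touching nothing.
It also fails if it takes over 58 s, if anything falls off the work surface, if the arm or the gripper's body presses on something with over 40 N, if the wrist force passes 120 N, or if a joint passes its speed limit or range.

ROBOT

A 7-joint arm with a two-finger parallel gripper is mounted at the origin on a cart in front of the work surface, level with it; the furniture and walls round the work are solid. World frame = base frame: x ahead of the robot, y to its left, z up, the work surface at z = 0. Lengths are in m, angles in rad, forces in N, time in s.
With the tool pointing down it reaches from about 0.425 to 0.95 m from the base axis. Payload 4.7 kg.
Tool frame: the origin (TCP) lies at the very end of the fingers, on their centre line; the grasp point (between the pads) lies 19 mm behind it (r.pinch_z is the distance from the TCP to the grasp point, in m); z points along the fingers, y is the line along which they close (so a half turn about z gives the same grasp; the last joint's range is limited). The gripper opens to 85 mm and grips with 20 to 120 N. Pads are 22 mm wide; open, the fingers measure 114 mm over their backs; the gripper's body (76 mm by 85 mm) begins 54 mm behind the grasp point. The pads swing forward as they close: fully open they stand 13 mm farther back than shut.
Start: joints at [-1.326, 0.469, -0.049, 1.532, 0.024, 1.141, -0.082], TCP at [0.182, 0.65, 0.231] pointing down, gripper open.
Joint ranges: [-2.59, 2.59], [-0.33, 1.99], [-1.39, 1.29], [0.1, 2.45], [-1.04, 4.18], [0.21, 1.99], [-2.66, 2.66]. Speed limits (rad/s): [2.57, 2.57, 3.14, 3.14, 3.14, 3.14, 3.14].

INTERFACE

Orientations are given as [roll, pitch, yaw] about the fixed x, y, z axes, in that order (R = Rz(yaw) Ry(pitch) Rx(roll)).
In Python, from workcell import monitor, vision, job, r gives the robot as it stands. The module is installed in compiled form; this text tells all that it offers.
- The arm moves only by the tool play_rows, never from a script. Its argument "commands" is text: rows parted by semicolons, each of 7 numbers parted by spaces: the finger opening in mm, from 0 to 85.4, then the shift along the tool's x, y, z in mm, then the turn, a rotation vector about the tool's x, y, z in rad. In form: fingers tx ty tz ax ay az; .... A call has 1 to 20 rows; each row shifts and turns the commanded pose from where the row before left it, along the tool's axes as they then stand; what a row does not reach is not made up. A row lasts 1/12 s, in which the tool goes at most 41.7 mm and 7.16 degrees, less where a joint would pass 70% of its speed; a pose out of reach is approached as far as the arm can. A call is refused whole if a number of a shift passes 41.7 or a number of a turn 0.125, either way. A call with a gripper value outside its range is refused whole. The fingers move at their own pace and stop on an object; "newtons" is the grip in N (left out, the last holds). Time passes only in rows, so rows that do not move let the fingers close. It gives the time, the measured TCP pose, the force, the opening and the grip force at its end, in the units of the state.
- monitor.state(): the state, without advancing time (a new reading comes with each control period).
- vision.snapshot(name): name is "scene" or "top" or "wrist"; returns a dict with "image" (480x640x3 uint8, red, green, blue), "z_map" (480x640 float32, m along the optical axis (not along the pixel's ray), 0 where there is no reading), "camera_matrix" (3x3 intrinsics, pixels), "rvec" (rotation vector, rad) and "tvec" (3), from world to camera coordinates, as OpenCV has them; the wrist camera has in their place "T_tool_cam" (4x4, takes a point from camera to tool coordinates, whose origin is the TCP and whose axes are the flange's). Camera axes: x right, y down, z forward; pixel columns grow to the right and rows downward; lengths in m; the calibration is good to about 2 mm. The wrist camera is an equidistant fisheye: a pixel r from the principal point sees the ray r / f radians off the axis. A picture is of the moment at which its call begins: read the wrist's pose just before it.
- job.sign_off(): hands the job in; it is judged then, once.
The state is a dict: "time": time; "joints": joint angles; "qvel": joint speeds; "joint_torque": joint torques, N m; "ee_pos": TCP position; "tcp_rot": TCP orientation; "force": force on the tool from outside, world axes, zero at the start; "wrist_torque": the same for the moment, N m; "gripper_width": finger opening in m; "grasp_force": force on a finger pad.
Only numpy, scipy, OpenCV 4.12 (cv2) and the standard library are available. Lean on these libraries where they do the work, as an engineer would, in place of code of your own. Each camera call takes 0.05 s, during which the arm holds its last target. There are 200 camera calls.

## Working session

There is one attempt and no reset: what is moved stays moved. The work goes in short steps, Python scripts to look and compute and a tool call to move; the robot and the scene stay as the last step left them, time stands still between calls to the robot, and variables do not carry over. Pictures are saved under pics/ and viewed, at most 13 in all, crops included, and the job is handed in when it is done.

Besides the shell and the picture viewer there is one more tool, called after ">>>" as name(argument=value, ...) on one line, values as JSON. play_rows: Moves the arm, as the interface text tells. Its arguments: {"type":"object","properties":{"commands":{"type":"string"},"newtons":{"type":"number"}},"required":["commands"]}

```bash
mkdir -p pics
cat > h.py <<'E'
import numpy as np, cv2
from workcell import monitor, vision, job, r
from scipy.spatial.transform import Rotation as Ro
def snap(n,f=None):
    s=vision.snapshot(n)
    if f: cv2.imwrite('pics/'+f,s['image'][:,:,::-1])
    return s
def cloud(s):
    K=s['camera_matrix'];z=s['z_map'];v,u=np.mgrid[:480,:640]
    p=np.stack([(u-K[0,2])/K[0,0]*z,(v-K[1,2])/K[1,1]*z,z],-1)
    R=cv2.Rodrigues(np.array(s['rvec'],float))[0]
    w=(p-np.array(s['tvec']).ravel())@R
    w[z==0]=np.nan
    return w
def ray(s,u,v):
    K=s['camera_matrix'];R=cv2.Rodrigues(np.array(s['rvec'],float))[0]
    d=np.array([(u-K[0,2])/K[0,0],(v-K[1,2])/K[1,1],1])
    return -R.T@np.array(s['tvec']).ravel(), R.T@d
def tri(a,b):
    (o1,d1),(o2,d2)=a,b
    A=np.stack([d1,-d2],1);t=np.linalg.lstsq(A,o2-o1,rcond=None)[0]
    p,q=o1+t[0]*d1,o2+t[1]*d2
    return (p+q)/2,np.linalg.norm(p-q)
E
python3 - <<'E'
from h import *
import pickle
for n in('scene','top'):
    s=snap(n,n+'0.png');pickle.dump(s,open(n+'.pkl','wb'))
    print(n,s['camera_matrix'].tolist(),ray(s,320,240))
print(monitor.state(), r.pinch_z)
E
```

```text
scene [[524.381802302244, 0.0, 316.67488773404], [0.0, 524.381802302244, 230.02950386940614], [0.0, 0.0, 1.0]] (array([ 0.20969259, -0.3722642 ,  1.01344787]), array([ 0.34804362,  0.53366893, -0.77101546]))
top [[545.4680207929457, 0.0, 321.60598308399676], [0.0, 545.4680207929457, 231.17191781714976], [0.0, 0.0, 1.0]] (array([0.34368666, 0.1171416 , 1.39818275]), array([ 0.14714466,  0.06143731, -0.98734214]))
{'time': 0.1, 'joints': array([-1.32592974,  0.46938378, -0.04856726,  1.53353846,  0.02412058,
        1.14100734, -0.08232771]), 'qvel': array([ 0.00016475, -0.00285707,  0.00069326, -0.00313839, -0.00132951,
        0.00010657, -0.00098527]), 'joint_torque': array([ 2.44987750e-04, -5.11516821e+01, -4.69205040e-02, -2.38390499e+01,
        1.07692141e-02,  4.40491669e-03,  4.49418124e-06]), 'ee_pos': array([0.18236287, 0.64937095, 0.23036603]), 'tcp_rot': array([-3.13984418e+00,  9.11072890e-05,  2.86781055e+00]), 'force': array([-0.04517008,  0.54844086, -0.37293669]), 'wrist_torque': array([-0.00726716,  0.02208247, -0.01318463]), 'grasp_force': 0.0, 'gripper_width': 0.08541969518364666} 0.0187
```

View pics/scene0.png

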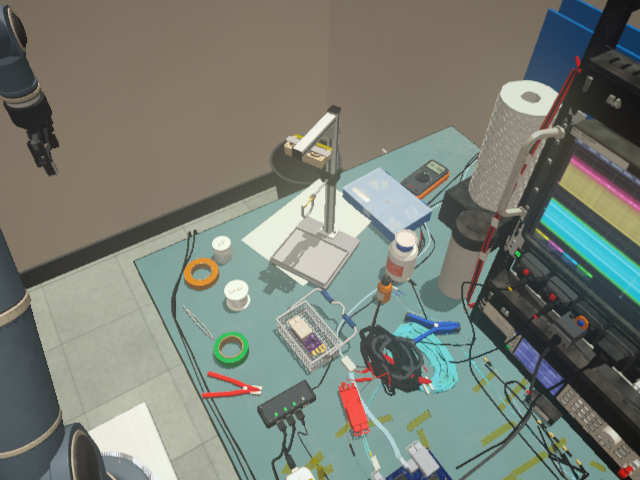

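View pics/top0.png

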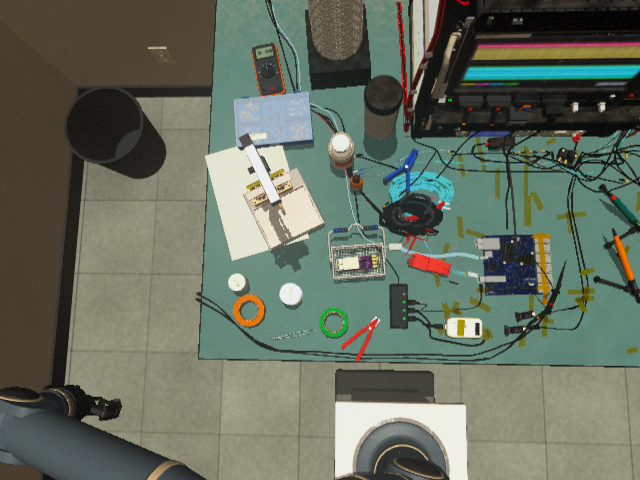

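Candidates: purple board in the basket, at top (357,262) / scene (308,335), is the target. The red board-shaped thing at top (430,263) / scene (352,410) is not meant. The basket is at top (357,255), with its bail folded to +x (up in the image). The stand is at top (285,205). Close crop to check:

Run:
```python
from h import *
a=cv2.imread('pics/top0.png');b=cv2.imread('pics/scene0.png')
A=cv2.resize(a[210:300,310:410],(400,360),interpolation=cv2.INTER_CUBIC)
B=cv2.resize(b[280:380,265:365],(400,400),interpolation=cv2.INTER_CUBIC)[:360]
C=cv2.resize(a[125:260,220:340],(267,240+60)[:2],interpolation=cv2.INTER_CUBIC)[:240]
D=cv2.resize(b[100:220,260:380],(240,240),interpolation=cv2.INTER_CUBIC)
o=np.zeros((600,800,3),np.uint8);o[:360,:400]=A;o[:360,400:]=B;o[360:,:240]=cv2.resize(a[125:245,220:340],(240,240));o[360:,240:480]=D
o[360:,480:]=cv2.resize(a[125:245,230:390],(320,240))
cv2.imwrite('pics/crop1.png',o)
import pickle
for n in('scene','top'):
    s=pickle.load(open(n+'.pkl','rb'));w=cloud(s)
    pts=dict(top=[(335,232),(375,228),(358,262),(332,279),(384,279),(290,235),(315,220),(268,200),(280,203)],scene=[(327,297),(347,312),(308,335),(325,185),(300,150),(315,205)])[n]
    for u,v in pts: print(n,(u,v),w[v,u].round(3))
```

```text
scene (327, 297) [0.569 0.145 0.059]
scene (347, 312) [ 0.608  0.12  -0.   ]
scene (308, 335) [0.496 0.105 0.023]
scene (325, 185) [0.678 0.33  0.186]
scene (300, 150) [0.575 0.263 0.384]
scene (315, 205) [ 0.721  0.44  -0.002]
top (335, 232) [0.564 0.163 0.055]
top (375, 228) [0.574 0.064 0.057]
top (358, 262) [0.492 0.106 0.034]
top (332, 279) [ 0.452  0.172 -0.008]
top (384, 279) [ 0.453  0.039 -0.003]
top (290, 235) [0.562 0.281 0.018]
top (315, 220) [0.601 0.217 0.019]
top (268, 200) [0.579 0.287 0.35 ]
top (280, 203) [0.611 0.286 0.181]
```

View pics/crop1.png

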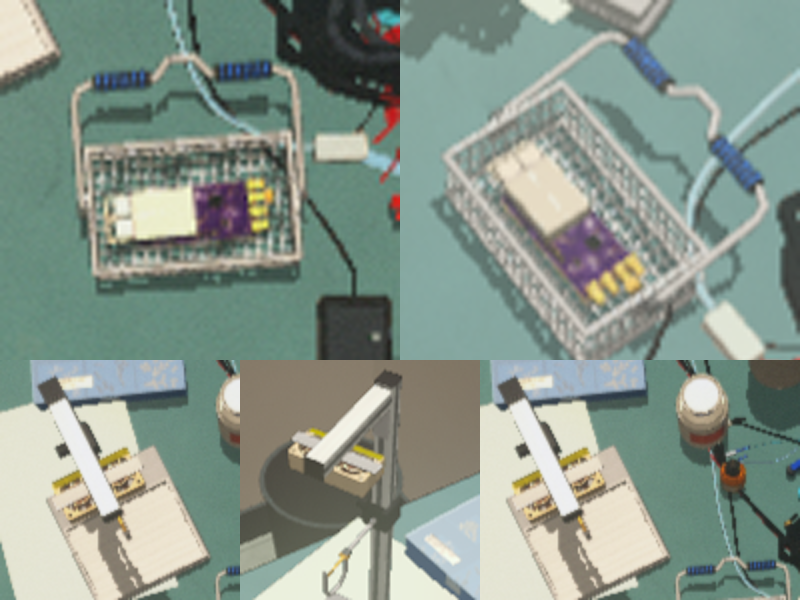

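Crop check: the purple board lies in the wire basket, whose bail has blue sleeves at top (340,230) and (371,227), scene (327,296) and (349,321). The fans and hook are at top (278,205). Next I triangulate and fit the stand.

Run:
```python
from h import *
import pickle
S=pickle.load(open('scene.pkl','rb'));T=pickle.load(open('top.pkl','rb'))
def blue(s,box):
    h=cv2.cvtColor(s['image'],cv2.COLOR_RGB2HSV);m=cv2.inRange(h,(105,110,40),(125,255,255))
    k=np.zeros_like(m);x0,y0,x1,y1=box;k[y0:y1,x0:x1]=m[y0:y1,x0:x1]
    k=cv2.morphologyEx(k,cv2.MORPH_CLOSE,np.ones((3,3)))
    n,_,st,c=cv2.connectedComponentsWithStats(k)
    o=sorted([(st[i,4],*c[i].round(1)) for i in range(1,n)],reverse=True)[:2]
    return sorted([x[1:] for x in o])
a=blue(T,(325,215,385,242));b=blue(S,(315,282,365,332));print(a,b)
P=[tri(ray(T,*p),ray(S,*q)) for p,q in zip(a,b)]
for p in P: print('sleeve',p[0].round(4),p[1].round(4))
d=P[0][0]-P[1][0];print('yaw bar',np.arctan2(-d[0],d[1]),np.linalg.norm(d))
for n,s in(('T',T),('S',S)):
    w=cloud(s).reshape(-1,3);w=w[~np.isnan(w).any(1)]
    q=w[(w[:,0]>.5)&(w[:,0]<.85)&(w[:,1]>.15)&(w[:,1]<.45)]
    for nm,lo,hi in(('base',.008,.03),('fan',.335,.37),('arm',.37,.43),('hook',.165,.235)):
        m=q[(q[:,2]>lo)&(q[:,2]<hi)]
        if len(m)<4: continue
        (c,sz,an)=cv2.minAreaRect(m[:,:2].astype(np.float32))
        print(n,nm,len(m),np.round(c,4),np.round(sz,3),round(an,1),'z',np.percentile(m[:,2],[5,50,95]).round(3))
        if nm=='hook': print(m.round(3)[::max(1,len(m)//14)].tolist())
    q=w[(abs(w[:,0]-.66)<.08)&(abs(w[:,1]-.11)<.07)&(w[:,2]>.05)]
    print('flux area',q.min(0) if len(q) else'',q.max(0) if len(q) else'')
    q=w[(abs(w[:,0]-.49)<.09)&(abs(w[:,1]-.105)<.1)&(w[:,2]>.034)&(w[:,2]<.048)]
    (c,sz,an)=cv2.minAreaRect(q[:,:2].astype(np.float32));print('rim',c,sz,an)
```

```text
[(np.float64(339.6), np.float64(229.8)), (np.float64(370.2), np.float64(227.3))] [(np.float64(327.4), np.float64(296.4)), (np.float64(348.7), np.float64(320.2))]
sleeve [0.5724 0.1516 0.0492] 0.0033
sleeve [0.5776 0.0755 0.0536] 0.0019
yaw bar 0.06893484424176133 0.07639822439962309
T base 3264 [0.6699 0.2948] [0.288 0.339] 89.9 z [0.013 0.02  0.026]
T fan 756 [0.6256 0.2816] [0.089 0.125] 83.8 z [0.35  0.363 0.368]
T arm 821 [0.6333 0.3018] [0.147 0.066] 45.8 z [0.379 0.384 0.389]
T hook 136 [0.6445 0.2996] [0.133 0.047] 40.0 z [0.18  0.219 0.23 ]
[[0.709, 0.326, 0.224], [0.701, 0.321, 0.228], [0.692, 0.317, 0.234], [0.69, 0.312, 0.224], [0.688, 0.31, 0.218], [0.683, 0.353, 0.218], [0.68, 0.358, 0.219], [0.679, 0.309, 0.223], [0.679, 0.313, 0.217], [0.677, 0.345, 0.215], [0.674, 0.347, 0.216], [0.685, 0.318, 0.17], [0.597, 0.284, 0.211], [0.59, 0.279, 0.212], [0.58, 0.275, 0.226], [0.583, 0.273, 0.19]]
flux area [0.58029605 0.0617718  0.05009697] [0.7390087  0.14432478 0.0920519 ]
rim (0.5140749216079712, 0.09087630361318588) (0.11699414253234863, 0.17905384302139282) 4.745154857635498
S base 4052 [0.6544 0.281 ] [0.321 0.271] 3.1 z [0.013 0.019 0.027]
S fan 924 [0.6333 0.282 ] [0.092 0.138] 87.9 z [0.343 0.361 0.368]
S arm 806 [0.6346 0.2988] [0.152 0.023] 27.1 z [0.372 0.383 0.388]
S hook 571 [0.6452 0.2969] [0.133 0.049] 40.8 z [0.173 0.212 0.229]
[[0.704, 0.324, 0.233], [0.676, 0.345, 0.218], [0.704, 0.316, 0.225], [0.694, 0.313, 0.226], [0.708, 0.32, 0.207], [0.67, 0.331, 0.208], [0.668, 0.317, 0.215], [0.692, 0.312, 0.201], [0.681, 0.324, 0.187], [0.642, 0.303, 0.215], [0.695, 0.318, 0.169], [0.616, 0.293, 0.213], [0.601, 0.281, 0.211], [0.61, 0.288, 0.181], [0.593, 0.276, 0.182]]
flux area [0.58009376 0.05554753 0.05001783] [0.71216053 0.12867177 0.09456549]
rim (0.5146901607513428, 0.09262385964393616) (0.11745374649763107, 0.17307685315608978) 4.563835144042969
```

```bash
cat >> h.py <<'E'
def T(pos,rpy):
    M=np.eye(4);M[:3,:3]=Ro.from_euler('xyz',rpy).as_matrix();M[:3,3]=pos;return M
def lean(yaw,th):
    "tool axes: bar-frame yaw, fingers lean th towards +x of that frame"
    R=Ro.from_euler('z',yaw).as_matrix()
    zz=np.array([np.sin(th),0,-np.cos(th)]);y=np.array([np.cos(th),0,np.sin(th)])
    return R@np.stack([np.cross(y,zz),y,zz],1)
def TL(grasp,yaw,th,back=.0187):
    M=np.eye(4);M[:3,:3]=lean(yaw,th);M[:3,3]=np.array(grasp)+back*M[:3,2];return M
def rows(T0,T1,n):
    from scipy.linalg import logm
    L=np.real(logm(np.linalg.inv(T0)@T1))/n
    return n,(L[:3,3]*1000).round(1),np.array([L[2,1],L[0,2],L[1,0]]).round(4)
def now():
    s=monitor.state();return T(s['ee_pos'],s['tcp_rot'])
E
python3 - <<'E'
from h import *
A=now();B=TL([.42,.20,.23],.069,0,0);C=TL([.572,.160,.12],.069,0,0)
print(rows(A,B,14));print(rows(B,C,6))
E
```

```text
(14, array([-38. ,  -7.6,   0. ]), array([-0.0001,  0.0001,  0.0877]))
(6, array([-8.4, 24.8, 18.3]), array([0., 0., 0.]))
```

>>> play_rows(commands="36 -38 -7.6 0 0 0 0.0877; 36 -38 -7.6 0 0 0 0.0877; 36 -38 -7.6 0 0 0 0.0877; 36 -38 -7.6 0 0 0 0.0877; 36 -38 -7.6 0 0 0 0.0877; 36 -38 -7.6 0 0 0 0.0877; 36 -38 -7.6 0 0 0 0.0877; 36 -38 -7.6 0 0 0 0.0877; 36 -38 -7.6 0 0 0 0.0877; 36 -38 -7.6 0 0 0 0.0877; 36 -38 -7.6 0 0 0 0.0877; 36 -38 -7.6 0 0 0 0.0877; 36 -38 -7.6 0 0 0 0.0877; 36 -38 -7.6 0 0 0 0.0877; 36 0 0 0 0 0 0", newtons=30)

```text
time: 1.35
ee_pos: [0.4397, 0.2016, 0.231]
tcp_rot: [-3.14, 0.003, 1.626]
force: [0.6, -0.0, 1.4]
gripper_width: 0.0361
grasp_force: 0.0
```

>>> play_rows(commands="36 -8 22 17 0 0 0.002; 36 -8 22 18 0 0 0.002; 36 -8 22 18 0 0 0.002; 36 -8 22 18 0 0 0.002; 36 -8 22 18 0 0 0.002; 36 -8 22 18 0 0 0.002; 36 0 0 0 0 0 0")

```text
time: 1.93
ee_pos: [0.5761, 0.1682, 0.1203]
tcp_rot: [-3.138, 0.004, 1.625]
force: [0.1, -0.5, 0.2]
gripper_width: 0.0358
grasp_force: 0.0
```

Run:
```python
from h import *
import pickle
s0=monitor.state();s=snap('wrist');s['st']=s0;pickle.dump(s,open('w1.pkl','wb'))
t=snap('top')
print(s0['ee_pos'],s0['tcp_rot'],s0['joints'],s['camera_matrix'],s['T_tool_cam'])
o=np.hstack([s['image'][:,:,::-1],cv2.resize(t['image'][200:300,310:343,::-1],(158,480))])
cv2.imwrite('pics/w1.png',o)
```

```text
[0.57611724 0.16818257 0.12033084] [-3.13845677  0.00416418  1.62481087] [-0.62972574  0.48219688  0.36773387  1.8406626  -0.21696534  0.86244954
 -0.10366854] [[371.64829954   0.         319.03537808]
 [  0.         371.64829954 244.22150938]
 [  0.           0.           1.        ]] [[-4.93555849e-04 -9.44646631e-01 -3.28089163e-01  8.52727097e-02]
 [ 9.99999696e-01 -2.68168867e-04 -7.32212182e-04 -1.30293142e-04]
 [ 6.03698472e-04 -3.28089424e-01  9.44646476e-01 -1.42218404e-01]
 [ 0.00000000e+00  0.00000000e+00  0.00000000e+00  1.00000000e+00]]
```

View pics/w1.png

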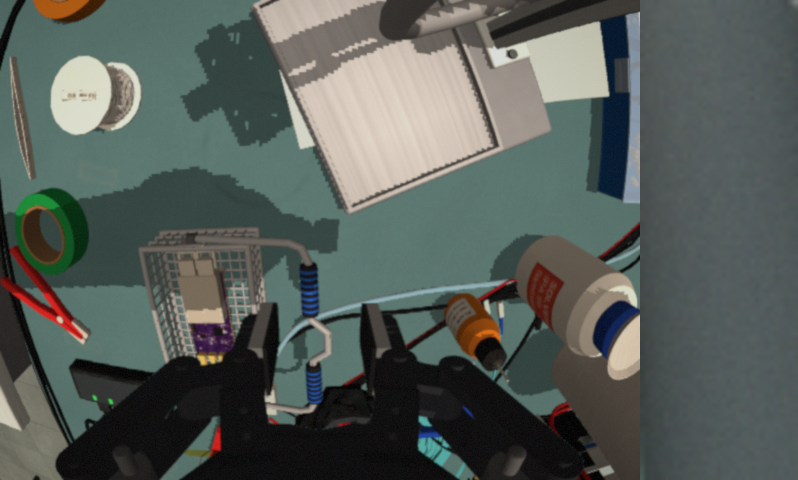

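The wrist view shows the +y sleeve centred at (309,290), the notch crest at (326,340), and the base plate corners at (350,211), (550,130) and (254,8).

```bash
cat >> h.py <<'E'
def wray(s,u,v):
    K=s['camera_matrix'];dx,dy=u-K[0,2],v-K[1,2];rr=np.hypot(dx,dy)/K[0,0];ph=np.arctan2(dy,dx)
    d=np.array([np.sin(rr)*np.cos(ph),np.sin(rr)*np.sin(ph),np.cos(rr)])
    W=T(s['st']['ee_pos'],s['st']['tcp_rot'])@s['T_tool_cam']
    return W[:3,3],W[:3,:3]@d
def atz(ry,z):
    o,d=ry;return o+d*(z-o[2])/d[2]
E
python3 - <<'E'
from h import *
import pickle
s=pickle.load(open('w1.pkl','rb'));t=pickle.load(open('top.pkl','rb'));sc=pickle.load(open('scene.pkl','rb'))
h=cv2.cvtColor(s['image'],cv2.COLOR_RGB2HSV);m=cv2.inRange(h,(105,110,40),(125,255,255))
m[:255]=0;m[322:]=0;m[:,:295]=0;m[:,322:]=0
v,u=np.nonzero(m);c=(u.mean(),v.mean());print(c,u.min(),u.max(),v.min(),v.max())
w=wray(s,*c)
for n,q in(('top',ray(t,339.6,229.8)),('scene',ray(sc,327.4,296.4))): 
    p,e=tri(w,q);print(n,p.round(4),e.round(4))
z=s['z_map'][int(c[1]),int(c[0])];K=s['camera_matrix']
o,d=w;W=T(s['st']['ee_pos'],s['st']['tcp_rot'])@s['T_tool_cam'];print('depth',o+d*z/(d@W[:3,2]))
for uv in((309,264),(310,316),(326,340)): print(uv,atz(wray(s,*uv),.053).round(4))
C=[atz(wray(s,*uv),.018) for uv in((254,8),(350,211),(550,130))]
print(np.round(C,4)); 
for i,j in((0,1),(1,2)):
    e=C[j]-C[i];print(np.hypot(*e[:2]),np.degrees(np.arctan2(e[1],e[0])))
E
```

```text
(np.float64(309.07065217391306), np.float64(292.19746376811594)) 300 318 269 314
top [0.5698 0.1517 0.0597] 0.0014
scene [0.5712 0.1485 0.0545] 0.0016
depth [0.5704484  0.15128616 0.05934157]
(309, 264) [0.5695 0.1673 0.053 ]
(310, 316) [0.5717 0.1307 0.053 ]
(326, 340) [0.5833 0.1124 0.053 ]
[[0.5247 0.328  0.018 ]
 [0.5952 0.1931 0.018 ]
 [0.7407 0.2665 0.018 ]]
0.15221781442359195 -62.40468231648772
0.1630004682422367 26.781186465658287
```

>>> play_rows(commands="36 -5 -3 0 0 0 -0.005; 36 -5 -4 10 0 0 -0.005; 36 0 0 20 0 0 0; 36 0 0 20 0 0 0; 36 0 0 20 0 0 0; 36 0 0 14 0 0 0; 36 0 0 0 0 0 0; 36 0 0 0 0 0 0; 8 0 0 0 0 0 0; 5 0 0 0 0 0 0; 5 0 0 0 0 0 0; 5 0 0 0 0 0 0; 5 0 0 0 0 0 0; 5 0 0 0 0 0 0", newtons=30)

```text
time: 3.2
ee_pos: [0.5694, 0.1609, 0.0414]
tcp_rot: [3.139, -0.001, 1.638]
force: [0.7, 0.3, 4.7]
gripper_width: 0.0093
grasp_force: 29.5
```

Run:
```python
from h import *
s=monitor.state();print(s['joints'].round(3),s['wrist_torque'])
# fold arc: pivot line relative to grasp
y=.065;g=now()[:3,3]-[0,0,-.0187]
a0=1.35
ex=np.array([np.cos(y),np.sin(y),0]);ez=np.array([0,0,1.])
piv=g-80e-3*(np.sin(a0)*ex+np.cos(a0)*ez);print('g',g,'piv',piv)
n=18
aa=np.linspace(a0,0.1,n+1)
P=[piv+.08*(np.sin(a)*ex+np.cos(a)*ez) for a in aa]
M=now()[:3,:3]
for i in range(n): print((M.T@(P[i+1]-P[i])*1000).round(1))
```

```text
[-0.584  0.575  0.32   1.912 -0.271  0.694 -0.036] [-0.01920277 -0.22760301  0.07420813]
g [0.56940219 0.16086813 0.06008648] piv [0.49150916 0.15579795 0.04256594]
[ 0.  -1.4 -5.4]
[ 0.  -1.8 -5.3]
[ 0.  -2.1 -5.1]
[ 0.  -2.5 -5. ]
[ 0.  -2.8 -4.8]
[ 0.  -3.1 -4.6]
[ 0.  -3.4 -4.4]
[ 0.  -3.7 -4.1]
[ 0.  -4.  -3.8]
[ 0.  -4.3 -3.5]
[ 0.  -4.5 -3.2]
[ 0.  -4.7 -2.9]
[ 0.  -4.9 -2.6]
[ 0.  -5.1 -2.2]
[ 0.  -5.2 -1.9]
[ 0.  -5.3 -1.5]
[ 0.  -5.4 -1.1]
[ 0.  -5.5 -0.8]
```

```bash
cat > fit.py <<'E'
from h import *
import itertools
from scipy.optimize import least_squares
s=monitor.state()
D=[([-1.32592974,0.46938378,-0.04856726,1.53353846,0.02412058,1.14100734,-0.08232771],[.18236287,.64937095,.23036603],[-3.13984418,9.1e-05,2.86781055]),
([-0.62972574,0.48219688,0.36773387,1.8406626,-0.21696534,0.86244954,-0.10366854],[.57611724,.16818257,.12033084],[-3.13845677,.00416418,1.62481087]),
(s['joints'],s['ee_pos'],s['tcp_rot'])]
def fk(q,p,sg):
    h,a,b,c,e1,e2,e3=p
    M=np.eye(4)
    def rz(t):
        A=np.eye(4);A[:3,:3]=Ro.from_euler('z',t).as_matrix();return A
    def ry(t):
        A=np.eye(4);A[:3,:3]=Ro.from_euler('y',t).as_matrix();return A
    def tr(x,z):
        A=np.eye(4);A[0,3]=x;A[2,3]=z;return A
    return rz(sg[0]*q[0])@tr(0,h)@ry(q[1])@rz(sg[1]*q[2])@tr(e1,a)@ry(q[3])@rz(sg[2]*q[4])@tr(e2,b)@ry(q[5])@tr(e3,0)@rz(sg[3]*q[6])@tr(0,c)@rz(np.pi/2)
best=[]
for sg in itertools.product([-1,1],repeat=4):
  for flip in(0,):
    eo=[]
    for q,p,o in D:
        R=fk(q,[0]*7,sg)[:3,:3];Q=Ro.from_euler('xyz',o).as_matrix()
        eo.append(R.T@Q)
    # consistency of fixed offset
    e=sum(np.linalg.norm(eo[0]-x) for x in eo[1:])
    best.append((e,sg,Ro.from_matrix(eo[0]).as_rotvec().round(3)))
best.sort(key=lambda x:x[0])
for b in best[:3]: print(b)
sg=best[0][1]
f=lambda p:np.concatenate([fk(q,p,sg)[:3,3]-x for q,x,_ in D]+[1e-3*np.array(p[4:])])
r_=least_squares(f,[.3,.4,.4,.3,0,0,0]);print(r_.x.round(4),np.abs(f(r_.x)).max())
E
python3 fit.py
```

```text
(np.float64(3.1036335572372197e-07), (-1, -1, -1, -1), array([-0.,  0., -0.]))
(np.float64(0.19142228935120126), (-1, -1, -1, 1), array([-0.   ,  0.   ,  0.165]))
(np.float64(1.4383893025066694), (-1, -1, 1, 1), array([-0.   , -0.044,  0.145]))
[ 1.3962  0.4176  0.4572  1.3972 -0.0417 -0.0366 -0.0932] 0.04448676114557429
```

>>> play_rows(commands="36 0 0 0 0 0 0; 36 0 0 0 0 0 0; 36 0 0 0 0 0 0; 36 0 0 -20 0 0 0; 36 0 0 -30 0 0 0; 36 0 0 -35 0 0 0; 36 0 0 -35 0 0 0; 36 0 0 0 -0.087 0 0; 36 0 0 0 -0.087 0 0; 36 0 0 0 -0.087 0 0; 36 0 0 0 -0.087 0 0; 36 0 0 0 0 0 0")

```text
time: 4.2
ee_pos: [0.5632, 0.1598, 0.1579]
tcp_rot: [2.799, 0.001, 1.639]
force: [-1.5, -0.3, -0.0]
gripper_width: 0.0359
grasp_force: 0.0
```

```bash
cat > log.py <<'E'
from h import *
import os,pickle
L=pickle.load(open('L.pkl','rb')) if os.path.exists('L.pkl') else []
s=monitor.state();L.append((s['joints'].tolist(),s['ee_pos'].tolist(),s['tcp_rot'].tolist()));pickle.dump(L,open('L.pkl','wb'))
print(s['time'],s['joints'].round(3),s['ee_pos'].round(4),s['tcp_rot'].round(3))
E
python3 log.py
```

```text
4.2 [-0.787  0.286  0.454  2.091 -0.053  0.465 -0.258] [0.5632 0.1598 0.1579] [2.799e+00 1.000e-03 1.639e+00]
```

>>> play_rows(commands="36 0 0 0 -0.087 0 0; 36 0 0 0 -0.087 0 0; 36 0 0 0 -0.087 0 0; 36 0 0 0 -0.087 0 0; 36 0 0 0 0 0 0")

```text
time: 4.62
ee_pos: [0.5638, 0.1526, 0.153]
tcp_rot: [2.611, 0.024, 1.627]
force: [-0.5, 0.1, -0.1]
gripper_width: 0.0361
grasp_force: 0.0
```

```bash
python3 log.py
```

```text
4.6167 [-0.819  0.256  0.431  2.221  0.467  0.219 -0.797] [0.5638 0.1526 0.153 ] [2.611 0.024 1.627]
```

```bash
cat > kin.py <<'E'
from h import *
import pickle
D=[([-1.32592974,0.46938378,-0.04856726,1.53353846,0.02412058,1.14100734,-0.08232771],[.18236287,.64937095,.23036603],[-3.13984418,9.1e-05,2.86781055]),
([-0.62972574,0.48219688,0.36773387,1.8406626,-0.21696534,0.86244954,-0.10366854],[.57611724,.16818257,.12033084],[-3.13845677,.00416418,1.62481087])]+pickle.load(open('L.pkl','rb'))
def frames(q):
    R=np.eye(3);F=[]
    for i,t in enumerate(q):
        R=R@Ro.from_euler('y' if i%2 else 'z',t if i%2 else -t).as_matrix();F.append(R)
    return F
def A(q):
    F=frames(q);return np.hstack([np.array([[0,0,1.]]).T]+[F[i] for i in (0,2,4)]+[F[5][:,:1],F[6][:,:]])
# params: h, shoulder(after j1) xyz, after j3 xyz, after j5 xyz, after j6 x, after j7 xyz
def fit():
    M=np.vstack([A(q) for q,_,_ in D]);b=np.concatenate([p for _,p,_ in D])
    lam=1e-3;n=M.shape[1];reg=np.ones(n)*lam
    x=np.linalg.solve(M.T@M+np.diag(reg**2),M.T@b)
    return x,np.abs(M@x-b).max()
if __name__=='__main__':
    x,e=fit();print(x.round(4),e)
E
python3 kin.py
```

```text
[ 0.0558  0.0456  0.0504  0.0558  0.0021  0.0045  0.5016 -0.1365  0.017
  0.366   0.1285 -0.1438 -0.1013  0.2985] 5.621332066108042e-06
```

Run:
```python
from h import *
A=now();B=TL([.65,.14,.21],.2,.7,0);B[:3,3]=[.65,.14,.21]
print(rows(A,B,5))
```

```text
(5, array([-4.8, 20.3,  0.4]), array([-0.0341,  0.0205, -0.0207]))
```

>>> play_rows(commands="36 -4.8 20 0.4 0 0.02 -0.02; 36 -4.8 20 0.4 -0.04 0.02 -0.02; 36 -4.8 20 0.4 -0.04 0.02 -0.02; 36 -4.8 20 0.4 -0.04 0.02 -0.02; 36 -4.8 20 0.4 -0.04 0.02 -0.02; 36 0 0 0 0 0 0")

```text
time: 5.12
ee_pos: [0.6392, 0.1333, 0.1951]
tcp_rot: [2.49, -0.001, 1.729]
force: [0.6, -0.6, -0.1]
gripper_width: 0.0361
grasp_force: 0.0
```

```bash
python3 log.py; python3 kin.py
```

```text
5.1167 [-0.07   0.273 -0.285  2.102  0.946  0.214 -1.039] [0.6392 0.1333 0.1951] [ 2.490e+00 -1.000e-03  1.729e+00]
[ 1.188e-01  0.000e+00 -2.640e-02  1.188e-01  1.000e-04 -1.540e-02
  5.541e-01 -0.000e+00 -4.000e-04  4.667e-01  0.000e+00 -0.000e+00
 -0.000e+00  3.059e-01] 6.007660795642744e-06
```

```bash
cat > ik.py <<'E'
from kin import *
from scipy.optimize import least_squares
X,_=fit()
lo=np.array([-2.59,-.33,-1.39,.1,-1.04,.21,-2.66]);hi=np.array([2.59,1.99,1.29,2.45,4.18,1.99,2.66])
F0=Ro.from_euler('z',np.pi/2).as_matrix()
def fk(q): return A(q)@X, frames(q)[-1]@F0
def res(q,M):
    p,R=fk(q);return np.concatenate([(p-M[:3,3])*10,Ro.from_matrix(R.T@M[:3,:3]).as_rotvec()])
def solve(M,seed,mid=1e-3,ref=None):
    c=(lo+hi)/2 if ref is None else ref
    s=least_squares(lambda q:np.concatenate([res(q,M),mid*(q-c)]),np.clip(seed,lo+1e-3,hi-1e-3),bounds=(lo,hi))
    return s.x,np.abs(res(s.x,M)).max()
E
cat > t.py <<'E'
from ik import *
rng=np.random.default_rng(0)
seat=np.array([.601,.286,.178]);ys=.474
R=Ro.from_euler('z',ys).as_matrix()
flip=np.diag([-1,-1,1,1.])
for side in(1,-1):
  for th in(.6,.7,.78):
    for dz,dx in((.05,-.02),(-.0085,0.)):
      g=seat+R@np.array([dx,side*.046,dz])
      for fl in(0,1):
        M=TL(g,ys,th)
        if fl: M=M@flip
        S=[solve(M,rng.uniform(lo,hi)) for _ in range(25)]
        S=[q for q,e in S if e<3e-3]
        if S:
            q=max(S,key=lambda q:np.minimum(q-lo,hi-q).min());print(side,th,dz,'flip' if fl else 'same',len(S),q.round(2),np.minimum(q-lo,hi-q).min().round(2))
        else: print(side,th,dz,'flip' if fl else 'same','none')
E
python3 t.py
```

```text
1 0.6 0.05 same 17 [-0.15  0.29 -0.55  2.03  0.78  0.35 -0.83] 0.14
1 0.6 0.05 flip 22 [ 0.36  0.57 -1.28  2.01  1.28  0.69  1.96] 0.11
1 0.6 -0.0085 same 19 [-0.29  0.39 -0.39  2.05  1.04  0.25 -1.1 ] 0.04
1 0.6 -0.0085 flip 21 [ 0.12  0.53 -0.93  2.02  1.36  0.51  1.84] 0.3
1 0.7 0.05 same 11 [-0.31  0.26 -0.36  2.1   1.1   0.21 -1.17] 0.0
1 0.7 0.05 flip 10 [ 0.13  0.36 -0.89  2.08  1.35  0.39  1.8 ] 0.18
1 0.7 -0.0085 same 12 [ 0.1   0.52 -0.9   2.09  1.68  0.47 -1.62] 0.26
1 0.7 -0.0085 flip 13 [-0.34  0.38 -0.34  2.11  1.72  0.21  1.36] 0.0
1 0.78 0.05 same 9 [ 0.1   0.35 -0.86  2.13  1.68  0.37 -1.68] 0.16
1 0.78 0.05 flip 12 [-0.28  0.26 -0.4   2.15  1.72  0.21  1.35] 0.0
1 0.78 -0.0085 same 20 [ 0.31  0.74 -1.26  2.13  1.9   0.76 -1.67] 0.13
1 0.78 -0.0085 flip 12 [-0.34  0.38 -0.34  2.16  2.22  0.27  0.86] 0.06
-1 0.6 0.05 same 19 [ 0.17  0.33 -0.71  2.02  0.67  0.32 -0.55] 0.11
-1 0.6 0.05 flip 16 [ 0.58  0.66 -1.39  2.    1.29  0.71  2.14] 0.0
-1 0.6 -0.0085 same 18 [-0.02  0.41 -0.5   2.03  0.89  0.21 -0.78] 0.0
-1 0.6 -0.0085 flip 21 [ 0.37  0.6  -1.06  2.01  1.35  0.5   2.04] 0.29
-1 0.7 0.05 same 15 [ 0.19  0.32 -0.73  2.08  1.07  0.21 -0.95] 0.0
-1 0.7 0.05 flip 16 [ 0.48  0.47 -1.13  2.07  1.35  0.41  2.  ] 0.2
-1 0.7 -0.0085 same 8 [ 0.28  0.52 -0.89  2.08  1.66  0.34 -1.45] 0.13
-1 0.7 -0.0085 flip 7 [ 0.09  0.44 -0.64  2.09  1.68  0.21  1.6 ] 0.0
-1 0.78 0.05 same 15 [ 0.36  0.38 -0.93  2.12  1.68  0.26 -1.51] 0.05
-1 0.78 0.05 flip 11 [ 0.28  0.35 -0.83  2.13  1.69  0.21  1.6 ] 0.0
-1 0.78 -0.0085 same 16 [ 0.53  0.8  -1.32  2.12  1.9   0.68 -1.49] 0.07
-1 0.78 -0.0085 flip 13 [ 0.    0.41 -0.51  2.14  2.39  0.21  0.88] 0.0
```

Run:
```python
from h import *
A=now();B=TL([.569,.159,.13],.067,0,0)
print(rows(A,B,8))
# flip check of body height path
for i in range(9):
    n,v,w=rows(A,B,8)
```

```text
(8, array([  4.1, -10.7,   5.1]), array([ 0.0814, -0.0038,  0.0109]))
```

>>> play_rows(commands="36 4.1 -10.7 5.1 0.0814 -0.0038 0.0109; 36 4.1 -10.7 5.1 0.0814 -0.0038 0.0109; 36 4.1 -10.7 5.1 0.0814 -0.0038 0.0109; 36 4.1 -10.7 5.1 0.0814 -0.0038 0.0109; 36 4.1 -10.7 5.1 0.0814 -0.0038 0.0109; 36 4.1 -10.7 5.1 0.0814 -0.0038 0.0109; 36 4.1 -10.7 5.1 0.0814 -0.0038 0.0109; 36 4.1 -10.7 5.1 0.0814 -0.0038 0.0109; 36 0 0 0 0 0 0; 36 0 0 0 0 0 0")

```text
time: 5.95
ee_pos: [0.5671, 0.1655, 0.1251]
tcp_rot: [-3.137, 0.0, 1.65]
force: [0.4, -0.3, 0.1]
gripper_width: 0.0359
grasp_force: 0.0
```

Run:
```python
from h import *
import pickle
A=now();B=TL([.5695,.159,.040],.067,0,0)
print(rows(A,B,1),monitor.state()['joints'].round(2))
s0=monitor.state();s=snap('wrist');s['st']=s0
h=cv2.cvtColor(s['image'],cv2.COLOR_RGB2HSV);m=cv2.inRange(h,(105,110,40),(125,255,255));m[:200]=0;m[360:]=0;m[:,:280]=0;m[:,340:]=0
n,_,st,c=cv2.connectedComponentsWithStats(m)
for i in range(1,n):
    if st[i,4]>40: print(st[i],c[i],atz(wray(s,*c[i]),.056))
i=max(range(1,n),key=lambda i:st[i,4]);ss=pickle.load(open('w1.pkl','rb'))
print(tri(wray(s,*c[i]),wray(ss,309.1,292.2)))
```

```text
(1, array([-6.7,  2.1, 85.1]), array([-0.0041,  0.0002,  0.0121])) [ 0.1   0.52 -0.61  1.82  0.36  0.92 -0.59]
[313 263  18   7  80] [321.3   266.275] [0.56812402 0.16310666 0.056     ]
[314 270  17   6  72] [321.56944444 272.97222222] [0.56865398 0.15863503 0.056     ]
[313 277  18  13 161] [321.85714286 283.02484472] [0.5693928  0.15178252 0.056     ]
[314 289  17  20 238] [321.97058824 298.80672269] [0.57037735 0.14064501 0.056     ]
(array([0.56972123, 0.16230434, 0.08946006]), np.float64(0.007762231624910915))
```

>>> play_rows(commands="36 -6.7 2.1 15 -0.004 0 0.012; 36 0 0 24 0 0 0; 36 0 0 24 0 0 0; 36 0 0 23 0 0 0; 36 0 0 0 0 0 0; 36 0 0 0 0 0 0; 8 0 0 0 0 0 0; 5 0 0 0 0 0 0; 5 0 0 0 0 0 0; 5 0 0 0 0 0 0; 5 0 0 0 0 0 0; 5 0 0 0 0 0 0", newtons=28)

```text
time: 7.0
ee_pos: [0.5716, 0.1583, 0.0417]
tcp_rot: [3.136, 0.001, 1.636]
force: [1.0, -0.4, 6.1]
gripper_width: 0.0095
grasp_force: 27.8
```

>>> play_rows(commands="5 0 -1.4 -5.4 0 0 0; 5 0 -1.8 -5.3 0 0 0; 5 0 -2.1 -5.1 0 0 0; 5 0 -2.5 -5 0 0 0; 5 0 -2.8 -4.8 0 0 0; 5 0 -3.1 -4.6 0 0 0; 5 0 -3.4 -4.4 0 0 0; 5 0 -3.7 -4.1 0 0 0; 5 0 -4 -3.8 0 0 0")

```text
time: 7.75
ee_pos: [0.545, 0.1562, 0.0832]
tcp_rot: [3.139, 0.002, 1.636]
force: [0.9, -0.4, -2.7]
gripper_width: 0.0096
grasp_force: 27.3
```

>>> play_rows(commands="5 0 -4.3 -3.5 0 0 0; 5 0 -4.5 -3.2 0 0 0; 5 0 -4.7 -2.9 0 0 0; 5 0 -4.9 -2.6 0 0 0; 5 0 -5.1 -2.2 0 0 0; 5 0 -5.2 -1.9 0 0 0; 5 0 -5.3 -1.5 0 0 0; 5 0 -5.4 -1.1 0 0 0; 5 0 -3 -0.2 0 0 0; 5 0 0 0 0 0 0")

```text
time: 8.58
ee_pos: [0.5019, 0.1534, 0.1017]
tcp_rot: [3.14, 0.002, 1.636]
force: [0.2, -0.3, -3.2]
gripper_width: 0.0092
grasp_force: 27.4
```

Run:
```python
from h import *
import pickle
print(monitor.state()['joints'].round(2))
s=snap('scene');t=snap('top');pickle.dump((s,t),open('f.pkl','wb'))
a=cv2.resize(s['image'][275:375,260:360,::-1],(400,400),interpolation=cv2.INTER_CUBIC);b=cv2.resize(s['image'][130:230,270:370,::-1],(400,400),interpolation=cv2.INTER_CUBIC)
cv2.imwrite('pics/f.png',np.hstack([a,b]))
```

```text
[ 0.11  0.46 -0.62  1.99  0.37  0.81 -0.65]
```

View pics/f.png

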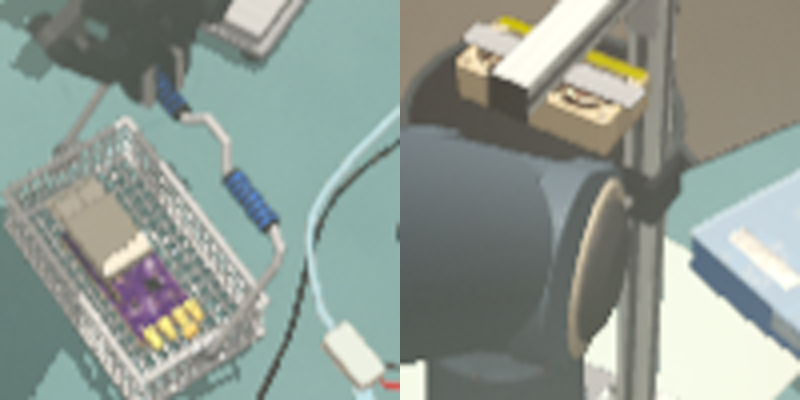

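The bail is folded nearly upright, the basket is level and the board is in it. Now a zoom on the hook in the first images, to place it precisely.

Run:
```python
import cv2,numpy as np
b=cv2.imread('pics/scene0.png')[180:240,285:345];a=cv2.imread('pics/top0.png')[180:220,260:300]
o=np.hstack([cv2.resize(b,(480,480),interpolation=cv2.INTER_CUBIC),cv2.resize(a,(320,320),interpolation=cv2.INTER_CUBIC).repeat(1,0) if 0 else np.vstack([cv2.resize(a,(320,320),interpolation=cv2.INTER_CUBIC),np.zeros((160,320,3),np.uint8)])])
cv2.imwrite('pics/hook.png',o)
```

```text
(no output)
```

View pics/hook.png

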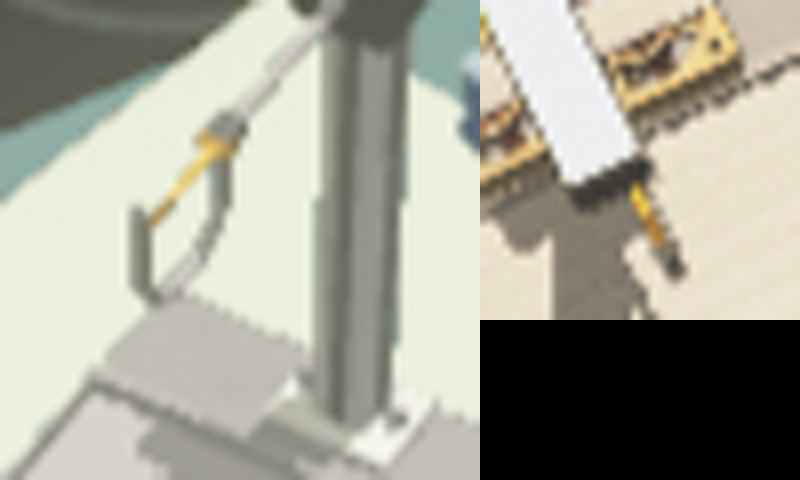

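The tip's top is at scene (302.1,205.6) and top (284.2,213.0). The rear bend and gate hinge is at scene (313,196).

Run:
```python
from h import *
import pickle
S=pickle.load(open('scene.pkl','rb'));t=pickle.load(open('top.pkl','rb'))
a=ray(S,302.1,205.6);b=ray(t,284.2,213.0)
print('tri',tri(a,b));print('z',atz(a,.2225),atz(b,.2225))
h=atz(ray(S,313,196),.212);print('hinge',h)
p=atz(a,.2225);d=h-p;print(np.hypot(*d[:2]),np.degrees(np.arctan2(d[1],d[0])))
w=cloud(S).reshape(-1,3);wt=cloud(t).reshape(-1,3)
for n,w in(('S',w),('T',wt)):
    q=w[(abs(w[:,0]-.69)<.05)&(abs(w[:,1]-.32)<.05)&(w[:,2]>.24)&(w[:,2]<.33)];print(n,'post',len(q),q.min(0).round(3),q.max(0).round(3),np.median(q,0).round(3)) if len(q) else 0
    q=w[(w[:,0]>.5)&(w[:,0]<.75)&(w[:,1]>.2)&(w[:,1]<.42)&(w[:,2]>.375)&(w[:,2]<.43)];print('arm',cv2.minAreaRect(q[:,:2].astype(np.float32)),np.median(q[:,2]))
p=atz(a,.2225)
for y in(.465,.474): print('seat',p+np.array([.024*np.cos(y),.024*np.sin(y),0]))
```

```text
tri (array([0.57963692, 0.26904526, 0.22765204]), np.float64(0.003988642978593318))
z [0.58403892 0.27273591 0.2225    ] [0.57877774 0.27041365 0.2225    ]
hinge [0.62326435 0.2934128  0.212     ]
0.04434148734556034 27.79505052674654
S post 312 [0.675 0.314 0.24 ] [0.705 0.333 0.33 ] [0.687 0.32  0.292]
arm ((0.6346039175987244, 0.2988241910934448), (0.15228402614593506, 0.023087430745363235), 27.10931396484375) 0.38316433909729386
T post 17 [0.685 0.317 0.241] [0.698 0.322 0.322] [0.687 0.318 0.274]
arm ((0.6337699890136719, 0.3004574179649353), (0.15003426373004913, 0.02102000266313553), 27.103816986083984) 0.3839988536283486
seat [0.60549064 0.28349806 0.2225    ]
seat [0.60539291 0.28369069 0.2225    ]
```

```bash
cat >> h.py <<'E'
seat=np.array([.6031,.2836,.178]);ys=.473;RS=Ro.from_euler('z',ys).as_matrix();OFF=.0465
def hang(dx,dz,th,dy=0,back=.013):
    "tool pose with notch underside at seat+(dx,dy,dz) stand axes, bail upright"
    return TL(seat+RS@np.array([dx,dy+OFF,dz-.0085]),ys,th,back)
E
python3 - <<'E'
from ik import *
q=monitor.state()['joints']
A0=now()
for th1,th2 in((.45,.65),(.3,.6)):
  q0=q;Tc=A0
  up=A0.copy();up[2,3]+=.13
  for nm,M in(('up',up),('front',hang(-.1,.075,th1)),('mid',hang(-.06,.06,(th1+th2)/2)),('over',hang(-.014,.058,th2)),('press',hang(-.014,.012,th2)),('seat',hang(-.005,0,th2))):
    q1,e=solve(M,q0,2e-3,q0);n=10
    print(nm,q1.round(2),round(e,4),M[:3,3].round(3));q0=q1
up=A0.copy();up[2,3]+=.13
print(rows(A0,up,6),rows(up,hang(-.1,.075,.3),8),rows(hang(-.1,.075,.3),hang(-.014,.058,.65),9))
E
```

```text
up [ 0.18  0.3  -0.68  1.86  0.21  1.06 -0.52] 0.0 [0.503 0.153 0.232]
front [ 0.07  0.19 -0.77  2.06  0.42  0.53 -0.51] 0.0 [0.498 0.282 0.233]
mid [-0.05  0.24 -0.64  2.07  0.63  0.4  -0.7 ] 0.0 [0.535 0.301 0.218]
over [-0.2   0.27 -0.48  2.06  0.87  0.29 -0.93] 0.0 [0.576 0.322 0.217]
press [-0.32  0.33 -0.35  2.1   1.2   0.21 -1.27] 0.0 [0.576 0.322 0.171]
seat [-0.32  0.36 -0.35  2.09  1.31  0.21 -1.37] 0.0 [0.584 0.326 0.159]
up [ 0.18  0.3  -0.68  1.86  0.21  1.06 -0.52] 0.0 [0.503 0.153 0.232]
front [ 0.07  0.25 -0.79  1.96  0.36  0.73 -0.44] 0.0 [0.496 0.281 0.232]
mid [-0.01  0.27 -0.71  2.    0.52  0.53 -0.58] 0.0 [0.534 0.3   0.218]
over [-0.14  0.29 -0.55  2.02  0.75  0.36 -0.8 ] 0.0 [0.576 0.322 0.217]
press [-0.28  0.34 -0.4   2.07  0.93  0.26 -1.  ] 0.0 [0.576 0.322 0.171]
seat [-0.32  0.36 -0.35  2.06  0.98  0.24 -1.04] 0.0 [0.584 0.326 0.159]
(6, array([ -0. ,   0.1, -21.7]), array([-0., -0.,  0.])) (8, array([15.7,  3.4,  0.6]), array([-0.0367,  0.0079, -0.0505])) (9, array([-0. ,  8.2,  6.1]), array([-0.0389, -0.    ,  0.    ]))
```

>>> play_rows(commands="5 0 0 -2 0 0 0; 5 0 0 -4 0 0 0; 5 0 0 -8 0 0 0; 5 0 0 -12 0 0 0; 5 0 0 -14 0 0 0; 5 0 0 -15 0 0 0; 5 0 0 -15 0 0 0; 5 0 0 -15 0 0 0; 5 0 0 -15 0 0 0; 5 0 0 -14 0 0 0; 5 0 0 -10 0 0 0; 5 0 0 -6 0 0 0; 5 0 0 0 0 0 0", newtons=34)

```text
time: 9.77
ee_pos: [0.5034, 0.1541, 0.2336]
tcp_rot: [3.136, 0.001, 1.636]
force: [-0.2, 0.4, -3.3]
gripper_width: 0.009
grasp_force: 34.0
```

Run:
```python
from h import *
print(rows(now(),hang(-.1,.075,.3),14),monitor.state()['joints'].round(2),monitor.state()['wrist_torque'].round(2))
s=snap('scene');cv2.imwrite('pics/l.png',cv2.resize(s['image'][200:380,220:420,::-1],(600,540)))
```

```text
(14, array([8.9, 1.9, 0.5]), array([-0.0208,  0.0045, -0.0289])) [ 0.2   0.3  -0.7   1.85  0.22  1.06 -0.52] [ 0.12 -0.2  -0.01]
```

View pics/l.png

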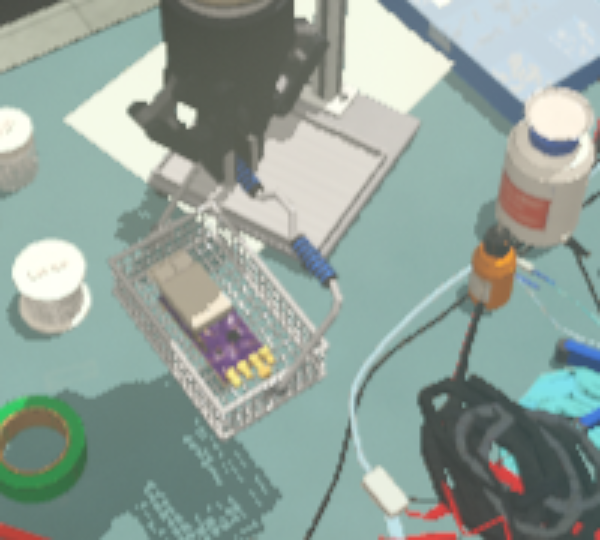

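Lifted and roughly level, with the board in place. Next, carry it to the waypoint in front of the hook.

>>> play_rows(commands="5 3 0.6 0.2 -0.007 0.0015 -0.0096; 5 6 1.3 0.3 -0.014 0.003 -0.0193; 5 8.9 1.9 0.5 -0.0208 0.0045 -0.0289; 5 8.9 1.9 0.5 -0.0208 0.0045 -0.0289; 5 8.9 1.9 0.5 -0.0208 0.0045 -0.0289; 5 8.9 1.9 0.5 -0.0208 0.0045 -0.0289; 5 8.9 1.9 0.5 -0.0208 0.0045 -0.0289; 5 8.9 1.9 0.5 -0.0208 0.0045 -0.0289; 5 8.9 1.9 0.5 -0.0208 0.0045 -0.0289; 5 8.9 1.9 0.5 -0.0208 0.0045 -0.0289; 5 8.9 1.9 0.5 -0.0208 0.0045 -0.0289; 5 8.9 1.9 0.5 -0.0208 0.0045 -0.0289; 5 8.9 1.9 0.5 -0.0208 0.0045 -0.0289; 5 8.9 1.9 0.5 -0.0208 0.0045 -0.0289; 5 6 1.3 0.3 -0.014 0.003 -0.0193; 5 3 0.6 0.2 -0.007 0.0015 -0.0096; 5 0 0 0 0 0 0; 5 0 0 0 0 0 0; 5 0 0 0 0 0 0; 5 0 0 0 0 0 0")

```text
time: 11.48
ee_pos: [0.4979, 0.28, 0.2297]
tcp_rot: [2.844, -0.0, 2.043]
force: [0.2, 0.0, -2.9]
gripper_width: 0.009
grasp_force: 34.1
```

Run:
```python
from h import *
import pickle
s=snap('scene');t=snap('top');pickle.dump((s,t),open('g.pkl','wb'))
print(now().round(3),hang(-.1,.075,.3).round(3),monitor.state()['joints'].round(2))
a=s['image'][130:310,210:360,::-1];b=t['image'][165:300,250:370,::-1]
o=np.zeros((540,800,3),np.uint8);o[:480,:400]=cv2.resize(a,(400,480));o[:450,400:]=cv2.resize(b,(400,450));cv2.imwrite('pics/g.png',o)
```

```text
[[-0.455  0.851  0.261  0.498]
 [ 0.89   0.435  0.134  0.28 ]
 [ 0.     0.294 -0.956  0.23 ]
 [ 0.     0.     0.     1.   ]] [[-0.456  0.85   0.263  0.496]
 [ 0.89   0.435  0.135  0.281]
 [ 0.     0.296 -0.955  0.232]
 [ 0.     0.     0.     1.   ]] [ 0.08  0.26 -0.8   1.96  0.37  0.73 -0.44]
```

View pics/g.png

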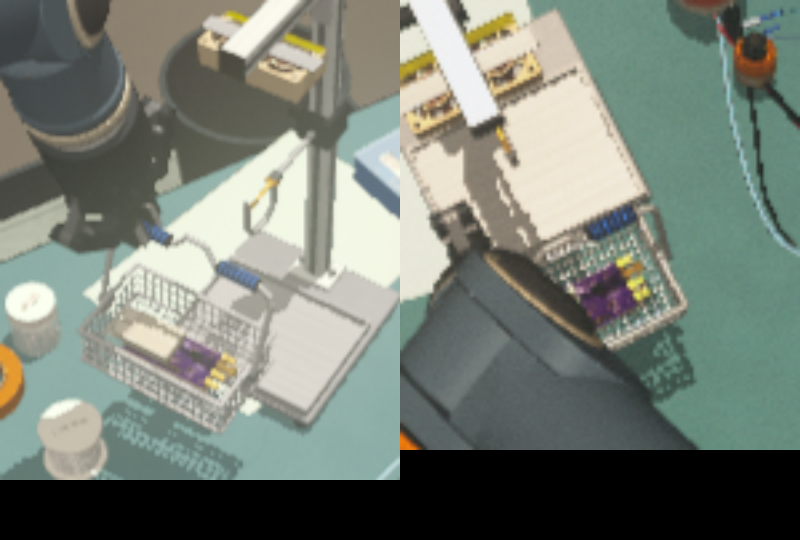

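Basket in front of the hook. The free sleeve is at scene (299,232) and top (314,232). I measure bail tilt and roll from it.

```bash
cat > meas.py <<'E'
from h import *
import pickle,sys
def blob(s,c,r_=16):
    h=cv2.cvtColor(s['image'],cv2.COLOR_RGB2HSV);m=cv2.inRange(h,(105,110,40),(125,255,255));k=np.zeros_like(m)
    u,v=map(int,c);k[v-r_:v+r_,u-r_:u+r_]=m[v-r_:v+r_,u-r_:u+r_]
    k=cv2.morphologyEx(k,cv2.MORPH_CLOSE,np.ones((3,3)));n,_,st,cc=cv2.connectedComponentsWithStats(k)
    i=1+np.argmax(st[1:,4]);return cc[i],st[i]
def sleeve(s,t,cs,ct):
    a,sa=blob(s,cs);b,sb=blob(t,ct);print(a,sa,b,sb)
    p,e=tri(ray(s,*a),ray(t,*b));M=now();g=M[:3,3]-.013*M[:3,2]
    print('sleeve',p.round(4),'err',e.round(4),'in stand frame from grasp',(RS.T@(p-g)).round(4),'from seat',(RS.T@(p-seat)).round(4))
    return p
if __name__=='__main__':
    s,t=pickle.load(open('g.pkl','rb'));sleeve(s,t,(299,232),(314,232))
    for n,c in(('S',cloud(s)),('T',cloud(t))):
        w=(c.reshape(-1,3)-seat)@RS
        q=w[(abs(w[:,0]+.1)<.07)&(w[:,1]>-.07)&(w[:,1]<.07)&(w[:,2]<-.03)&(w[:,2]>-.09)]
        # plane of board/basket contents
        print(n,len(q),np.percentile(q,[2,50,98],axis=0).round(3).tolist())
        A=np.c_[q[:,:2],np.ones(len(q))];print('plane',np.linalg.lstsq(A,q[:,2],rcond=None)[0].round(3))
E
python3 meas.py
```

```text
Traceback (most recent call last):
  File "meas.py", line 14, in <module>
    s,t=pickle.load(open('g.pkl','rb'));sleeve(s,t,(299,232),(314,232))
                                        ~~~~~~^^^^^^^^^^^^^^^^^^^^^^^^^
  File "meas.py", line 9, in sleeve
    a,sa=blob(s,cs);b,sb=blob(t,ct);print(a,sa,b,sb)
         ~~~~^^^^^^
  File "meas.py", line 7, in blob
    i=1+np.argmax(st[1:,4]);return cc[i],st[i]
        ~~~~~~~~~^^^^^^^^^^
ValueError: attempt to get argmax of an empty sequence
```

```bash
sed -i 's/(105,110,40),(125,255,255)/(106,80,15),(128,255,255)/' meas.py; python3 meas.py
```

```text
[298.65217391 232.2173913 ] [292 228  15   9  46] [313.03571429 231.51785714] [307 227  13  10  56]
sleeve [0.5357 0.2048 0.2351] err 0.0004 in stand frame from grasp [ 0.0033 -0.0843 -0.0071] from seat [-0.0959 -0.0394  0.0571]
S 1356 [[-0.159, -0.06, -0.058], [-0.127, -0.008, -0.043], [-0.079, 0.068, -0.031]]
plane [-0.005  0.033 -0.045]
T 583 [[-0.158, -0.056, -0.06], [-0.121, -0.022, -0.044], [-0.081, 0.01, -0.033]]
plane [-0.03   0.147 -0.047]
```

Run:
```python
from h import *
A=now();print(rows(A,hang(-.014,.064,.6,.001),14))
```

```text
(14, array([0.2, 5.5, 3.2]), array([-0.0216, -0.    , -0.    ]))
```

>>> play_rows(commands="5 0.1 2.7 1.6 -0.0108 0 0; 5 0.2 5.5 3.2 -0.0216 0 0; 5 0.2 5.5 3.2 -0.0216 0 0; 5 0.2 5.5 3.2 -0.0216 0 0; 5 0.2 5.5 3.2 -0.0216 0 0; 5 0.2 5.5 3.2 -0.0216 0 0; 5 0.2 5.5 3.2 -0.0216 0 0; 5 0.2 5.5 3.2 -0.0216 0 0; 5 0.2 5.5 3.2 -0.0216 0 0; 5 0.2 5.5 3.2 -0.0216 0 0; 5 0.2 5.5 3.2 -0.0216 0 0; 5 0.2 5.5 3.2 -0.0216 0 0; 5 0.2 5.5 3.2 -0.0216 0 0; 5 0.2 5.5 3.2 -0.0216 0 0; 5 0.1 2.8 1.6 -0.0108 0 0; 5 0 0 0 0 0 0; 5 0 0 0 0 0 0; 5 0 0 0 0 0 0; 5 0 0 0 0 0 0")

```text
time: 13.17
ee_pos: [0.5748, 0.3232, 0.222]
tcp_rot: [2.541, -0.0, 2.044]
force: [-0.5, 0.2, -4.1]
gripper_width: 0.0093
grasp_force: 34.1
```

Run:
```python
from h import *
import pickle
s=snap('scene');t=snap('top');pickle.dump((s,t),open('o.pkl','wb'))
M=now();H=hang(-.014,.064,.6,.001);print('err stand',(RS.T@(M-H)[:3,3]).round(4),monitor.state()['joints'].round(2),'th',np.arctan2(M[:2,2]@RS[:2,0],-M[2,2]).round(3))
a=s['image'][150:250,265:365,::-1];b=t['image'][180:240,265:325,::-1]
o=np.zeros((400,800,3),np.uint8);o[:,:400]=cv2.resize(a,(400,400),interpolation=cv2.INTER_CUBIC);o[:,400:]=cv2.resize(b,(400,400),interpolation=cv2.INTER_CUBIC);cv2.imwrite('pics/o.png',o)
```

```text
err stand [-0.0004  0.0006 -0.0007] [-0.11  0.29 -0.59  2.01  0.75  0.37 -0.8 ] th 0.6
```

View pics/o.png

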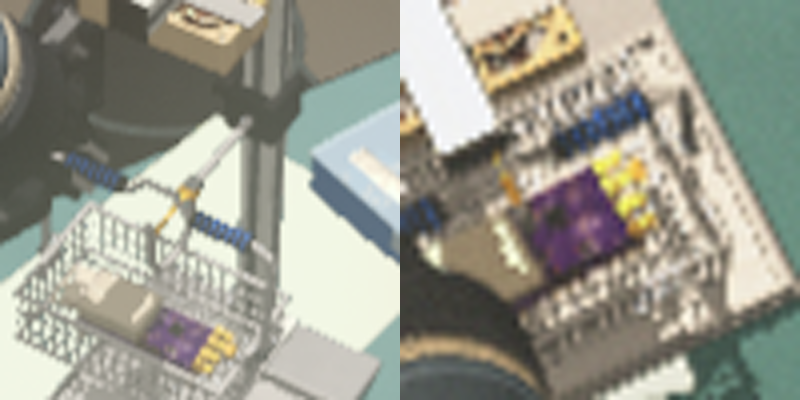

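Run:
```python
from meas import *
s,t=pickle.load(open('o.pkl','rb'));sleeve(s,t,(320,207),(295,198))
a,_=blob(s,(289,193),13);print('left visible',a)
R=cv2.Rodrigues(np.array(s['rvec'],float))[0]
def proj(s,p): return cv2.projectPoints(np.array(p,float)[None],np.array(s['rvec'],float),np.array(s['tvec'],float),s['camera_matrix'],None)[0].ravel().round(1)
for n,p in(('tip',seat+RS@[-.024,0,.0455]),('hinge',seat+RS@[.016,0,.033]),('seat',seat)): print(n,proj(s,p),proj(t,p))
for n,c in(('S',cloud(s)),('T',cloud(t))):
    w=(c.reshape(-1,3)-seat)@RS
    q=w[(abs(w[:,0])<.09)&(abs(w[:,1])<.07)&(w[:,2]<-.02)&(w[:,2]>-.07)];print(n,np.percentile(q,[1,50,99],axis=0).round(3).tolist())
```

```text
[321.71875 207.65625] [316 205  11   7  32] [296.2 197.3] [291 194  11   8  40]
sleeve [0.6137 0.2441 0.2259] err 0.0004 in stand frame from grasp [ 0.0059 -0.0881 -0.0068] from seat [-0.0085 -0.04    0.0479]
left visible [284.63636364 190.72727273]
tip [301.2 205.7] [283.2 211.6]
hinge [311.2 198.1] [276.2 197.1]
seat [307.3 213.3] [281.2 206.4]
S [[-0.052, -0.062, -0.069], [-0.017, 0.003, -0.047], [0.09, 0.07, -0.022]]
T [[-0.051, -0.058, -0.069], [-0.013, -0.014, -0.049], [0.03, 0.041, -0.023]]
```

>>> play_rows(commands="5 0 -2.9 -2 0 0 0; 5 0 0 0 0 0 0; 5 0 -1.7 2.5 0 0 0; 5 0 -2.3 3.3 0 0 0; 5 0 -2.8 4.1 0 0 0; 5 0 -2.8 4.1 0 0 0; 5 0 -1.7 2.5 0 0 0; 5 0 0 0 0 0 0; 5 0 0 0 0 0 0", newtons=100)

```text
time: 14.02
ee_pos: [0.5715, 0.3218, 0.2015]
tcp_rot: [2.542, -0.0, 2.045]
force: [0.3, 0.9, -2.9]
gripper_width: 0.007
grasp_force: 93.5
```

>>> play_rows(commands="5 0 -1.7 2.5 0 0 0; 5 0 -1.7 2.5 0 0 0; 5 0 -1.7 2.5 0 0 0; 5 0 -1.7 2.5 0 0 0; 5 0 0 0 0 0 0")

```text
time: 14.43
ee_pos: [0.5722, 0.3222, 0.1903]
tcp_rot: [2.54, -0.0, 2.045]
force: [-0.7, 0.7, 0.1]
gripper_width: 0.0069
grasp_force: 93.8
```

Run:
```python
from meas import *
s=snap('scene');t=snap('top');pickle.dump((s,t),open('p.pkl','wb'))
sleeve(s,t,(320,213),(296,198));print(monitor.state()['joints'].round(2))
a=s['image'][165:240,275:350,::-1];b=t['image'][180:225,265:310,::-1]
o=np.zeros((400,800,3),np.uint8);o[:,:400]=cv2.resize(a,(400,400),interpolation=cv2.INTER_CUBIC);o[:,400:]=cv2.resize(b,(400,400),interpolation=cv2.INTER_CUBIC);cv2.imwrite('pics/p.png',o)
```

```text
[320.36666667 218.33333333] [316 216  10   6  30] [297.21428571 202.0952381 ] [290 199  14   7  42]
sleeve [0.6106 0.2447 0.1941] err 0.0018 in stand frame from grasp [ 0.0065 -0.0864 -0.007 ] from seat [-0.011  -0.038   0.0161]
[-0.2   0.32 -0.49  2.05  0.88  0.31 -0.93]
```

View pics/p.png

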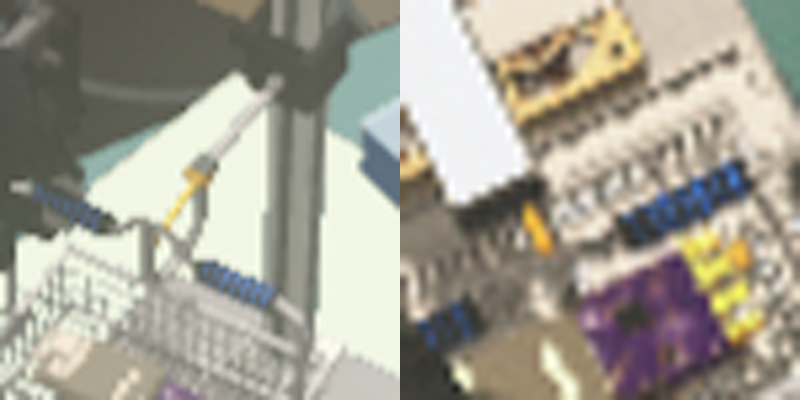

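The notch crest is at (152,225) in the crop, just behind the tip. The measured height (28 mm above the seat) and about 3 N upward mean it bears on the gate. Press on.

>>> play_rows(commands="5 0 -1.7 2.5 0 0 0; 5 0 -1.7 2.5 0 0 0; 5 0 -1.7 2.5 0 0 0; 5 0 0 0 0 0 0")

```text
time: 14.87
ee_pos: [0.5711, 0.3212, 0.1797]
tcp_rot: [2.543, 0.0, 2.044]
force: [-2.8, -1.8, 0.3]
gripper_width: 0.0074
grasp_force: 94.0
```

>>> play_rows(commands="5 0 -1.7 2.5 0 0 0; 5 0 -1.7 2.5 0 0 0; 5 0 -1.7 2.5 0 0 0; 5 0 0 0 0 0 0")

```text
time: 15.2
ee_pos: [0.5718, 0.3218, 0.1709]
tcp_rot: [2.542, -0.0, 2.045]
force: [1.3, 1.2, -3.0]
gripper_width: 0.0071
grasp_force: 93.4
```

Run:
```python
from meas import *
s=snap('scene');t=snap('top');pickle.dump((s,t),open('p2.pkl','wb'))
sleeve(s,t,(320,222),(298,205));print(monitor.state()['joints'].round(2),monitor.state()['force'])
h=cv2.cvtColor(s['image'],cv2.COLOR_RGB2HSV)
for f in('scene.pkl','p.pkl','p2.pkl'):
    x=pickle.load(open(f,'rb'));x=x if isinstance(x,dict) else x[0]
    h=cv2.cvtColor(x['image'],cv2.COLOR_RGB2HSV);m=cv2.inRange(h,(12,140,120),(28,255,255))[190:225,295:320]
    v,u=np.nonzero(m);print(f,len(u),sorted(zip((u+295).tolist(),(v+190).tolist()))[:3],sorted(zip((u+295).tolist(),(v+190).tolist()))[-3:])
```

```text
[319.31034483 223.89655172] [313 220  13   8  29] [297.85365854 203.95121951] [292 200  12   9  41]
sleeve [0.6094 0.2453 0.1768] err 0.0005 in stand frame from grasp [ 0.006  -0.0853 -0.0051] from seat [-0.0118 -0.037  -0.0012]
[-0.25  0.34 -0.44  2.07  0.97  0.27 -1.03] [ 2.01127031  0.95592589 -3.38031446]
scene.pkl 0 [] []
p.pkl 0 [] []
p2.pkl 0 [] []
```

The force returned to the bare weight, so the notch has passed the gate. Lower it onto the seat.

>>> play_rows(commands="5 0 1.1 3.8 0 0 0; 5 0 1.1 3.8 0 0 0; 5 0 1.1 3.8 0 0 0; 5 0 1.1 3.8 0 0 0; 5 0 0 0 0 0 0; 5 0 0 0 0 0 0", newtons=40)

```text
time: 15.8
ee_pos: [0.5838, 0.3278, 0.1628]
tcp_rot: [2.539, -0.0, 2.045]
force: [1.1, -0.7, 3.3]
gripper_width: 0.0067
grasp_force: 94.1
```

Run:
```python
from meas import *
s=snap('scene');t=snap('top');pickle.dump((s,t),open('p3.pkl','wb'))
sleeve(s,t,(320,225),(296,201));print(monitor.state()['joints'].round(2),monitor.state()['force'])
a=s['image'][165:240,275:350,::-1];b=t['image'][180:225,265:310,::-1]
o=np.zeros((400,800,3),np.uint8);o[:,:400]=cv2.resize(a,(400,400),interpolation=cv2.INTER_CUBIC);o[:,400:]=cv2.resize(b,(400,400),interpolation=cv2.INTER_CUBIC);cv2.imwrite('pics/p3.png',o)
```

```text
[321.48275862 221.72413793] [316 219  11   7  29] [295.93023256 199.93023256] [290 196  12   9  43]
sleeve [0.619  0.2505 0.1733] err 0.0009 in stand frame from grasp [ 0.0036 -0.0849 -0.0003] from seat [-0.0009 -0.0367 -0.0047]
[-0.27  0.37 -0.41  2.05  1.01  0.26 -1.07] [ 1.39334078 -0.41844856  3.40505682]
```

Seated, with the force reversed to +3 N. Release gently and back off along the tool axis.

>>> play_rows(commands="8 0 0.6 -0.8 0 0 0; 9 0 0 0 0 0 0; 10 0 0 0 0 0 0; 12 0 0 0 0 0 0; 16 0 0 0 0 0 0; 22 0 0 0 0 0 0; 30 0 0 0 0 0 0; 30 0 0 0 0 0 0; 30 0 0 -6 0 0 0; 30 0 0 -12 0 0 0; 30 0 0 -16 0 0 0; 30 0 0 -20 0 0 0; 30 0 0 -22 0 0 0; 30 0 0 -22 0 0 0; 30 0 0 -22 0 0 0; 30 0 0 0 0 0 0", newtons=20)

```text
time: 17.23
ee_pos: [0.522, 0.297, 0.2657]
tcp_rot: [2.536, 0.001, 2.045]
force: [-0.1, 0.5, 0.6]
gripper_width: 0.03
grasp_force: 0.0
```

Run:
```python
from meas import *
s=snap('scene');t=snap('top');pickle.dump((s,t),open('p4.pkl','wb'))
print(monitor.state()['joints'].round(2))
a=s['image'][160:280,255:375,::-1];b=t['image'][165:265,245:345,::-1]
o=np.zeros((400,800,3),np.uint8);o[:,:400]=cv2.resize(a,(400,400),interpolation=cv2.INTER_CUBIC);o[:,400:]=cv2.resize(b,(400,400),interpolation=cv2.INTER_CUBIC);cv2.imwrite('pics/p4.png',o)
```

```text
[ 0.05  0.15 -0.74  2.08  0.53  0.4  -0.61]
```

View pics/p4.png

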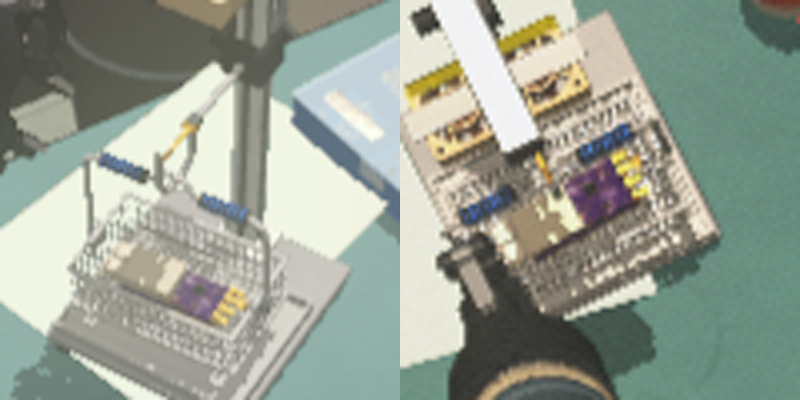

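The basket hangs level by its notch at crop (165,185). The brass gate at (183,140) is shut above it, and the board is inside. Back away further and let the swing die out.

>>> play_rows(commands="30 0 0 -15 0 0 0; 30 0 0 -20 0 0 0; 30 0 0 -15 0 0 0; 30 0 0 0 0 0 0; 30 0 0 0 0 0 0; 30 0 0 0 0 0 0; 30 0 0 0 0 0 0; 30 0 0 0 0 0 0; 30 0 0 0 0 0 0; 30 0 0 0 0 0 0; 30 0 0 0 0 0 0; 30 0 0 0 0 0 0; 30 0 0 0 0 0 0; 30 0 0 0 0 0 0; 30 0 0 0 0 0 0; 30 0 0 0 0 0 0; 30 0 0 0 0 0 0; 30 0 0 0 0 0 0; 30 0 0 0 0 0 0; 30 0 0 0 0 0 0")

```text
time: 19.0
ee_pos: [0.4973, 0.2835, 0.303]
tcp_rot: [2.541, -0.0, 2.044]
force: [0.0, -0.4, -0.3]
gripper_width: 0.03
grasp_force: 0.0
```

>>> play_rows(commands="30 0 0 0 0 0 0; 30 0 0 0 0 0 0; 30 0 0 0 0 0 0; 30 0 0 0 0 0 0; 30 0 0 0 0 0 0; 30 0 0 0 0 0 0; 30 0 0 0 0 0 0; 30 0 0 0 0 0 0; 30 0 0 0 0 0 0; 30 0 0 0 0 0 0; 30 0 0 0 0 0 0; 30 0 0 0 0 0 0; 30 0 0 0 0 0 0; 30 0 0 0 0 0 0; 30 0 0 0 0 0 0; 30 0 0 0 0 0 0; 30 0 0 0 0 0 0; 30 0 0 0 0 0 0; 30 0 0 0 0 0 0; 30 0 0 0 0 0 0")

```text
time: 20.67
ee_pos: [0.4973, 0.2835, 0.303]
tcp_rot: [2.541, -0.0, 2.044]
force: [-0.4, 0.0, 0.1]
gripper_width: 0.03
grasp_force: 0.0
```

>>> play_rows(commands="30 0 0 0 0 0 0; 30 0 0 0 0 0 0; 30 0 0 0 0 0 0; 30 0 0 0 0 0 0; 30 0 0 0 0 0 0; 30 0 0 0 0 0 0; 30 0 0 0 0 0 0; 30 0 0 0 0 0 0; 30 0 0 0 0 0 0; 30 0 0 0 0 0 0; 30 0 0 0 0 0 0; 30 0 0 0 0 0 0; 30 0 0 0 0 0 0; 30 0 0 0 0 0 0; 30 0 0 0 0 0 0; 30 0 0 0 0 0 0; 30 0 0 0 0 0 0; 30 0 0 0 0 0 0; 30 0 0 0 0 0 0; 30 0 0 0 0 0 0")

```text
time: 22.33
ee_pos: [0.4972, 0.2835, 0.3029]
tcp_rot: [2.541, -0.0, 2.044]
force: [-0.2, -0.4, -0.5]
gripper_width: 0.0299
grasp_force: 0.0
```

>>> play_rows(commands="30 0 0 0 0 0 0; 30 0 0 0 0 0 0; 30 0 0 0 0 0 0; 30 0 0 0 0 0 0; 30 0 0 0 0 0 0; 30 0 0 0 0 0 0; 30 0 0 0 0 0 0; 30 0 0 0 0 0 0; 30 0 0 0 0 0 0; 30 0 0 0 0 0 0; 30 0 0 0 0 0 0; 30 0 0 0 0 0 0; 30 0 0 0 0 0 0; 30 0 0 0 0 0 0; 30 0 0 0 0 0 0; 30 0 0 0 0 0 0; 30 0 0 0 0 0 0; 30 0 0 0 0 0 0; 30 0 0 0 0 0 0; 30 0 0 0 0 0 0")

```text
time: 24.0
ee_pos: [0.4973, 0.2835, 0.303]
tcp_rot: [2.541, -0.0, 2.044]
force: [0.4, 0.3, -0.2]
gripper_width: 0.0299
grasp_force: 0.0
```

Run:
```python
from meas import *
p=None
for i in range(14):
    s=snap('scene');g=s['image'][190:300,260:360].astype(int)
    if i and i%2==0: print(monitor.state()['time'],(np.abs(g-p).max(2)>25).sum(),blob(s,(322,222))[0])
    p=g if i==0 else p
```

```text
24.15 0 [321.96969697 221.84848485]
24.25 0 [321.87096774 221.70967742]
24.35 0 [322.0625 221.75  ]
24.45 0 [321.96969697 221.84848485]
24.55 0 [322.14705882 221.88235294]
24.65 0 [321.87096774 221.70967742]
```

```bash
python3 -c "
from h import *
print(job.sign_off())"
```

```text
the job is handed in; nothing more can be done
None
```

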